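# Fit the electrode arm to its stand with the quarter-turn thumbscrew

## Robot

A 7-joint arm with a two-finger parallel gripper is mounted at the origin on the work surface. World frame = base frame: x ahead of the robot, y to its left, z up, the work surface at z = 0. Lengths are in m, angles in rad, forces in N, time in s.
With the tool pointing down it reaches from about 0.35 to 0.9 m from the base axis. Payload 7.2 kg.
Tool frame: the origin (TCP) lies midway between the tips of the shut fingers; the grasp point (between the pads) lies 19 mm behind it; z points along the fingers, y is the line along which they close (so a half turn about z gives the same grasp; the last joint's range is limited). The gripper opens to 85 mm and grips with 20 to 120 N. Pads are 22 mm wide; open, the fingers measure 114 mm over their backs; the gripper's body (76 mm by 85 mm) begins 54 mm behind the grasp point. The pads swing forward as they close: fully open they stand 13 mm farther back than shut.
Start: joints at [1.273, 0.411, -0.013, 1.596, 0.006, 1.134, -0.082], TCP at [0.142, -0.609, 0.231] pointing down, gripper open.
Joint ranges: [-2.95, 2.95], [-0.29, 1.99], [-1.47, 1.44], [0.14, 2.54], [-1.03, 4.17], [0.13, 1.85], [-2.86, 2.86]. Speed limits (rad/s): [2.39, 2.39, 3.01, 3.01, 3.14, 3.14, 3.14].

## Interface

Orientations are given as a unit quaternion [x, y, z, w].
In Python, from cell import arm, eyes gives the robot as it stands. The module is installed in compiled form; this text tells all that it offers.
- The arm moves only by the tool play_rows, never from a script. Its argument "deltas" is one flat list of numbers, 7 for each row, row after row: the shift along the tool's x, y, z in m, then the turn, a rotation vector about the tool's x, y, z in degrees, then the finger opening in m, from 0 to 0.0854. A call has 1 to 20 rows; each row is the pose to reach, as a shift and turn from the pose commanded when the call began, along the tool's axes at that moment; what a row does not reach only later rows make up. A row lasts 1/12 s, in which the tool goes at most 41.7 mm and 7.16 degrees, less where a joint would pass 70% of its speed; a pose out of reach is approached as far as the arm can. A call with a gripper value outside its range is refused whole. The fingers move at their own pace and stop on an object; the grip force is fixed at half the most. Time passes only in rows, so rows that repeat a pose let the fingers close. It gives the time, the measured TCP pose, the force, the opening and the grip force at its end, in the units of the state.
- arm.state(): the state, without advancing time (a new reading comes with each control period).
- eyes.get_image(name): name is "side" or "top"; returns the picture (420x560x3 uint8, blue, green, red); there is no depth.
- eyes.camera_info(name): a dict with "mtx" (3x3 intrinsics, pixels), "dist_coeffs" ([k1, k2, p1, p2, k3] as OpenCV has them; the pictures are not rectified), "position" and "orientation" of the camera in the world. Camera axes: x right, y up, looking along -z (the intrinsics and any distortion apply to the point x, -y, -z); pixel columns grow to the right and rows downward; lengths in m; the calibration is good to about 2 mm. A picture is of the moment at which its call begins. camera_info takes no time and is no camera call.
- arm.sign_off(): hands the job in; it is judged then, once.
The state is a dict: "t": time; "qpos": joint angles; "joint_velocities": joint speeds; "joint_torque": joint torques, N m; "ee_pos": TCP position; "tcp_rot": TCP orientation; "ft_force": force on the tool from outside, world axes, zero at the start; "wrist_torque": the same for the moment, N m; "opening": finger opening in m; "gripper_force": force on a finger pad.
Only numpy, scipy, OpenCV 4.12 (cv2) and the standard library are available. Lean on these libraries where they do the work, as an engineer would, in place of code of your own. Each camera call takes 0.05 s, during which the arm holds its last target. There are 200 camera calls.

## Task

Put the electrode arm on its stand: lay its steel tongue flat in the saddle and slide it gently back against the end stop, so that the two slots line up. Then take the thumbscrew from the vial rack, pass its cross-pin down through both slots, feel for the slot of the cam nut beneath (it can sit several millimetres to either side), press on until the collar is flat on the tongue, and turn it clockwise (seen from above) until it comes up snug, with the wing nearly in line with the arm. Feel your way without forcing or wrenching anything, leave the bottle, jar, vials, beaker and dishes where they are, and let go of everything.

Things in the scene. Friction and masses are not known exactly. Their poses are not given: they have to be found in the camera images.
- saddle_hole (a point): Slot through the saddle floor of the fixed stand: 31 mm along y, 9.5 mm along x. Point: slot centre on the floor's upper face, 75 mm above the table; floor 4 mm thick. x points to the saddle's open end (floor runs 66 mm that way), z up. Fully home, the tongue's point and axes coincide with these within 1 to 2 mm.
- stand: Fixed stand: grey foot, column, aluminium saddle channel. Origin on the table under the slot's centre, same axes. End stop: upright face 20.5 mm from the slot's centre at -x, 8 mm high. Cheeks along x, 43 mm apart, upright for 3 mm, then flaring outward to 10 mm above the floor. Inside the saddle a cam nut is held fast in a track along y, up to 6 mm either side of the centre.
- tongue_hole (a point): Slot through the electrode arm's steel tongue, 31.5 mm along y, 10 mm along x. Point: slot centre on the tongue's underside. x along the beam, z up. Tongue 40 mm wide, 8 mm thick, from 20 mm behind this point to 70 mm in front. The loose arm (0.21 to 0.33 kg, 202 mm from slot to far end) balances about 40 mm in front, so lies steady on table and saddle by itself.
- beam_grip (a point): Where to grip the electrode arm: centre of its white beam, 85 mm in front of the tongue's slot, 21 mm above the tongue's underside; x along the beam. Beam 20 mm wide (y), 26 mm high, from 45 to 170 mm in front of the slot, underside level with the tongue's top face. Here neither tongue nor, when fitted, saddle is below the beam. A round electrode holder 44 mm across ends the beam.
- screw_grip (a point): Where to grip the loose 45 g thumbscrew: on its axis, 27 mm above the collar's underside. Black upright wing 30 mm wide (x), 10 mm thick (y: hold it across this), from 3 to 37 mm above the collar's underside, on a round collar 30 mm across, 3 mm thick. Fingertips up to 22 mm below this point clear the collar. It starts upright in a hole of the vial rack.
- screw_seat (a point): Centre of the underside of the thumbscrew's collar; x along wing and cross-pin, z up. Below: shank 7 mm across, at its foot a round cross-pin 7 mm thick, 15 mm long with square ends, parallel to the wing, 21 to 28 mm below this point. It passes slots and nut only with the wing along the slots' length (saddle y). Seated on the tongue, this point is 8 mm above the saddle floor.
- nut_slot (a point): Nominal (middle) place of the cam nut's slot, 4 mm below the saddle floor's upper face, fixed to the stand; the real slot, 16.6 mm along y and 9 mm along x, lies up to 6 mm from here along y and is not measured: find it by feel. A pin that misses it stops 16 mm before the collar seats. Seated, it turns clockwise about 75 deg to a hard stop, snug (0.05 N m) near the end; the other way it soon stops.
- vial_rack: Fixed white rack, 156 mm along x, 50 mm wide, top 48 mm above the table, four 23 mm holes in a row 36 mm apart; the thumbscrew's collar rests on its top over one of them. Origin under its centre.
- probe_arm: The electrode arm as a body; origin and axes as the tongue's slot point.
- thumbscrew: The thumbscrew as a body; origin and axes as its collar point.
- vial1: Amber capped vial in the rack, 20 mm across, sticking up 5 mm above the rack's top. Origin under it. Leave alone.
- vial2: Another such vial.
- wash_bottle: White bottle, 64 mm across, 150 mm high; origin under it. Leave alone.
- sample_jar: Glass jar with black lid, 60 mm across, 75 mm high; origin under it. Leave alone.
- beaker: Glass beaker, 60 mm across, 75 mm high; origin under it. Leave alone.
- dish_stack: Three stacked covered glass dishes, 96 mm across, 45 mm high; origin under it. Leave alone.
Mind the look-alikes: they are no part of the job. Leave any orange look-alike of the probe_arm alone. What is shaped like the stand but orange is not meant.

How it is judged:
By the outcome, as a careful person would: the job done as asked, in the order asked, and still so for the second after the job is handed in, with the robot touching nothing.
It also fails if it takes over 72 s, if anything falls off the work surface, if the arm or the gripper's body presses on something with over 40 N, if the wrist force passes 120 N, or if a joint passes its speed limit or range.

## Working session

There is one attempt and no reset: what is moved stays moved. The work goes in short steps, Python scripts to look and compute and a tool call to move; the robot and the scene stay as the last step left them, time stands still between calls to the robot, and variables do not carry over. Pictures are saved under pics/ and viewed, at most 10 in all, crops included, and the job is handed in when it is done.

Besides the shell and the picture viewer there is one more tool, called after "Emit:" by a JSON object that holds its "api" and its "payload". play_rows: Moves the arm, as the interface text tells. Its arguments: {"type":"object","properties":{"deltas":{"type":"array"}},"required":["deltas"]}

```bash
mkdir -p pics
cat > h.py <<'E'
import numpy as np, cv2
from scipy.spatial.transform import Rotation as R
from cell import arm, eyes
def cam(n):
    c=eyes.camera_info(n); return np.array(c["mtx"],float),np.array(c["dist_coeffs"],float),np.array(c["position"],float),R.from_quat(c["orientation"])
def ray(n,uv):
    K,d,p,r=cam(n); q=cv2.undistortPoints(np.array(uv,float).reshape(-1,1,2),K,d).reshape(-1,2)
    return p,r.apply(np.c_[q[:,0],-q[:,1],-np.ones(len(q))])
def onz(n,uv,z):
    p,v=ray(n,uv); return p+v*((z-p[2])/v[:,2])[:,None]
def proj(n,X):
    K,d,p,r=cam(n); c=r.inv().apply(np.atleast_2d(X)-p)*[1,-1,-1]
    return cv2.projectPoints(c,np.zeros(3),np.zeros(3),K,d)[0].reshape(-1,2)
def tri(u1,u2,a="top",b="side"):
    p,v=ray(a,[u1]);q,w=ray(b,[u2]);v=v[0]/np.linalg.norm(v[0]);w=w[0]/np.linalg.norm(w[0])
    s=np.linalg.lstsq(np.c_[v,-w],q-p,rcond=None)[0]; A=p+s[0]*v;B=q+s[1]*w
    return (A+B)/2,np.linalg.norm(A-B)
E
python3 - <<'E'
from h import *
for n in("top","side"):
    im=eyes.get_image(n); cv2.imwrite(f"pics/{n}0.png",im); c=cam(n); print(n,c[2],c[3].as_matrix().round(3).tolist(),c[0].tolist(),c[1])
s=arm.state(); print(s)
E
```

```text
top [ 0.4103323  -0.00852354  1.06396791] [[-0.016, 0.995, -0.097], [-1.0, -0.016, 0.009], [0.007, 0.097, 0.995]] [[396.85613125619096, 0.0, 282.31979458808877], [0.0, 396.85613125619096, 207.58360155728315], [0.0, 0.0, 1.0]] [-0.09165142  0.          0.          0.          0.        ]
side [ 0.40974656 -0.99610192  0.82376575] [[0.995, 0.066, -0.07], [-0.096, 0.613, -0.784], [-0.009, 0.787, 0.616]] [[450.1099608488339, 0.0, 273.7865954581634], [0.0, 450.1099608488339, 211.05785006922392], [0.0, 0.0, 1.0]] [0.02295598 0.         0.         0.         0.        ]
{'t': 0.1, 'qpos': array([ 1.27281787,  0.41182651, -0.01272276,  1.59695371,  0.00559702,
        1.13428761, -0.08218353]), 'joint_velocities': array([-0.00027268, -0.00130179,  0.00191393, -0.0024595 , -0.00059097,
       -0.00132507, -0.00183589]), 'joint_torque': array([ 3.22200947e-03, -6.01834917e+01,  6.84681628e-01, -3.00089300e+01,
        1.41605400e-02,  6.46640343e-03,  3.61384991e-06]), 'ee_pos': array([ 0.14222178, -0.60815214,  0.2305357 ]), 'tcp_rot': array([ 9.93404410e-01,  1.14661068e-01, -1.29260785e-04, -7.08107326e-04]), 'ft_force': array([ 1.24072369,  0.11649076, -0.36445079]), 'wrist_torque': array([-0.02304945, -0.01482589, -0.00475027]), 'gripper_force': 0.0, 'opening': 0.08553167267480326}
```

View pics/top0.png

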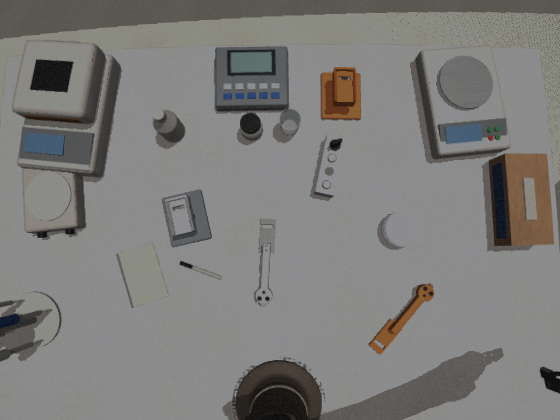

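View pics/side0.png

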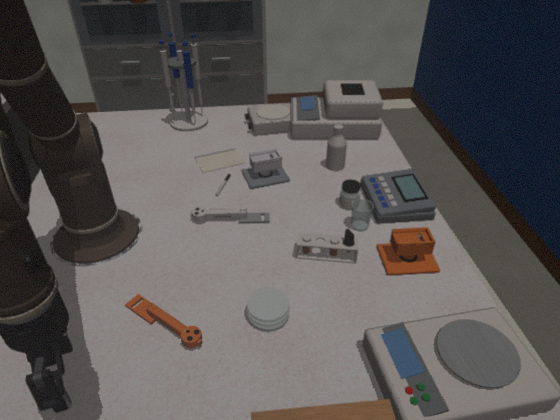

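The top view shows the following:
- **Stand:** the grey one is at top (187,216), side (265,168). The orange look-alike is at top (341,93).
- **Electrode arm:** the white one runs from its tongue at top (267,230) to its holder at (264,296). The orange look-alike is at (400,320).
- **Thumbscrew:** the black wing is on the rack at top (336,143). The black jar lid at (250,125) is not it.

My choice is the grey stand, the white arm and the black wing. I'll check them in one close composite.

Run:
```python
from h import *
t=cv2.imread("pics/top0.png");s=cv2.imread("pics/side0.png")
def c(im,u,v,w,h,W,H): return cv2.resize(im[v:v+h,u:u+w],(W,H),interpolation=cv2.INTER_CUBIC)
a=np.hstack([c(t,155,180,70,70,300,300),c(t,240,215,50,100,150,300),c(t,305,130,50,75,200,300)])
b=np.hstack([c(s,235,140,60,50,300,250),c(s,185,200,90,30,350,250*0+117).repeat(1,0) if 0 else cv2.copyMakeBorder(c(s,185,200,90,30,350,117),0,133,0,0,0)])
b=b[:,:650]
d=cv2.copyMakeBorder(c(s,290,225,75,45,350,210),0,0,0,300,0)[:, :650]
o=np.vstack([a,b]); o[420:550,300:516]=cv2.resize(s[225:270,290:365],(216,130),interpolation=cv2.INTER_CUBIC)
cv2.imwrite("pics/c0.png",o)
```

```text
(no output)
```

View pics/c0.png

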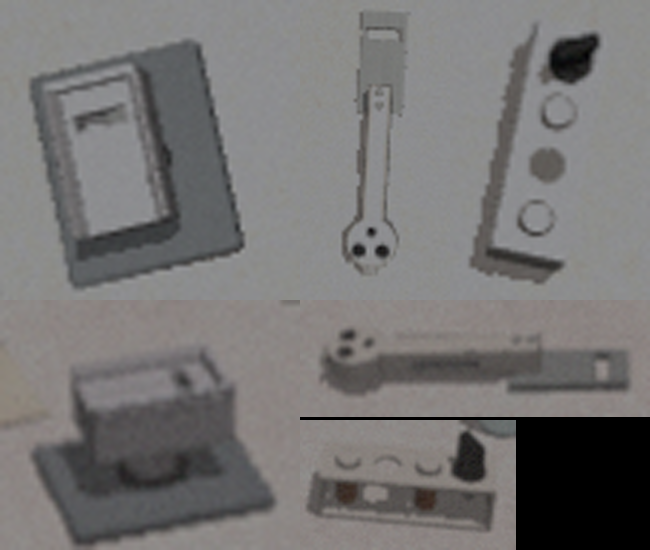

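The crop confirms the grey stand (end stop at the far side, slot near crop (100,118)), the white arm with its slot at the far end, and the black-winged screw at the far rack hole. Next I average a few frames and pick finer points.

```bash
cat >> h.py <<'E'
def avg(n,k=4): return np.mean([eyes.get_image(n).astype(float) for _ in range(k)],0).clip(0,255).astype(np.uint8)
def panel(im,u,v,w,h,s):
    c=cv2.resize(im[v:v+h,u:u+w],None,fx=s,fy=s,interpolation=cv2.INTER_CUBIC)
    c=cv2.normalize(c,None,0,255,cv2.NORM_MINMAX)
    for x in range(u-u%10+10,u+w,10):
        cv2.line(c,((x-u)*s+s//2,0),((x-u)*s+s//2,5),(0,0,255)); cv2.putText(c,str(x),((x-u)*s-6,14),0,.33,(0,0,255))
    for y in range(v-v%10+10,v+h,10):
        cv2.line(c,(0,(y-v)*s+s//2),(5,(y-v)*s+s//2),(0,0,255)); cv2.putText(c,str(y),(6,(y-v)*s+s//2+4),0,.33,(0,0,255))
    return c
E
python3 - <<'E'
from h import *
t=avg("top"); cv2.imwrite("pics/ta.png",t); s=avg("side"); cv2.imwrite("pics/sa.png",s)
o=np.zeros((600,800,3),np.uint8)
def put(c,x,y): o[y:y+c.shape[0],x:x+c.shape[1]]=c
put(panel(t,160,186,54,60,6),0,0); put(panel(t,248,215,35,95,6),330,0); put(panel(t,312,130,36,70,6),545,0)
put(panel(s,240,146,52,44,5),0,370); put(panel(s,342,225,16,30,5),270,370)
cv2.imwrite("pics/c1.png",o)
E
```

```text
(no output)
```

View pics/c1.png

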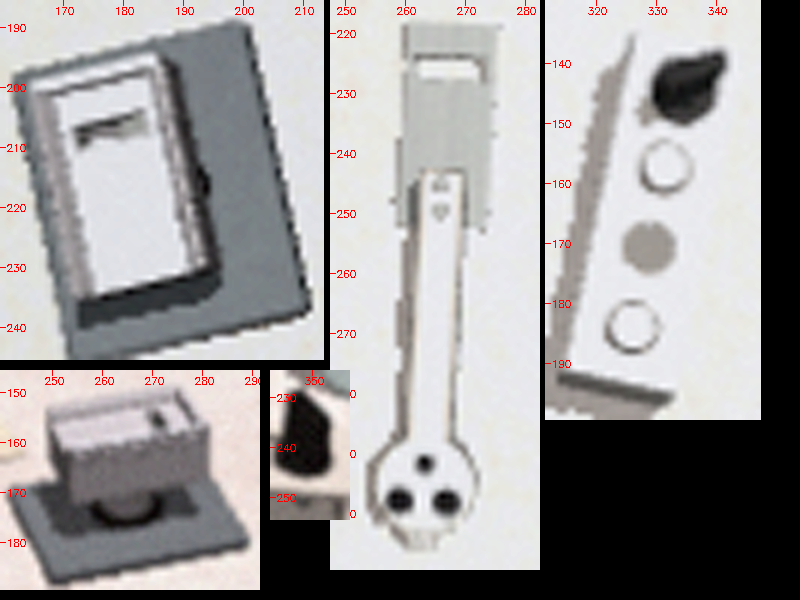

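Run:
```python
from h import *
P=lambda l,ox,oy,u0,v0,s:[( (x-ox)/s+u0-.5,(y-oy)/s+v0-.5) for x,y in l]
def yaw(a,b): d=b-a; return np.degrees(np.arctan2(d[1],d[0])).round(1)
S=lambda l,z:onz("top",P(l,0,0,160,186,6),z)
sl=S([(74,125),(150,108),(78,147),(150,130)],.075); print("slot",sl.round(4).tolist(),sl.mean(0).round(4))
f=S([(12,98),(75,358),(245,22),(310,312)],.006);print("foot yaw",yaw(f[0],f[1]),yaw(f[2],f[3]),f[:,:2].round(3).tolist())
f=S([(52,97),(92,295),(155,72),(213,262)],.076);print("floor yaw",yaw(f[0],f[1]),yaw(f[2],f[3]), f[:,:2].round(3).tolist())
A=lambda l,z:onz("top",P(l,330,0,248,215,6),z)
for z in(.008,.012): a=A([(416,60),(480,60),(416,79),(482,79)],z); print("tslot",a.round(4).tolist(),a.mean(0).round(4))
b=A([(441.5,172),(430.5,430)],.034);print("beam",b.round(4).tolist(),yaw(*b))
b=A([(402,28),(397,225),(498,28),(488,228)],.008);print("tongue",b[:,:2].round(4).tolist(),yaw(b[0],b[1]),yaw(b[2],b[3]))
print("holder",A([(422,490)],.034).round(4))
s=onz("side",[((x-0)/5+240-.5,(y-370)/5+146-.5) for x,y in[(158,422)]],.075);print("slot side",s)
Rk=lambda l,z:onz("top",P(l,545,0,312,130,6),z)
v=np.vstack([Rk([(666,167)],.053),Rk([(648,247)],.048),Rk([(632,327)],.053)]);print("holes",v.round(4).tolist(),"4th",(v[0]*2-v[1]).round(4), (v[0]+(v[0]-v[2])/2).round(4), yaw(v[2],v[0]))
w=onz("side",[((x-270)/5+342-.5,(y-370)/5+225-.5) for x,y in[(300,392),(325,418)]],.085);print("wing side",w.round(4).tolist(),yaw(*w))
w=Rk([(665,92),(725,60)],.085);print("wing top",w.round(4).tolist(),yaw(*w))
st=arm.state(); r=R.from_quat(st["tcp_rot"]); print("tool axes",r.as_matrix().round(3).tolist(),st["ee_pos"],st["t"])
```

```text
slot [[0.5143, 0.2611, 0.075], [0.521, 0.2289, 0.075], [0.505, 0.2593, 0.075], [0.5117, 0.2289, 0.075]] [0.513  0.2445 0.075 ]
foot yaw -165.7 -167.3 [[0.534, 0.308], [0.417, 0.279], [0.567, 0.203], [0.436, 0.173]]
floor yaw -168.0 -162.7 [[0.526, 0.27], [0.443, 0.253], [0.536, 0.227], [0.456, 0.202]]
tslot [[0.4689, 0.0377, 0.008], [0.4684, 0.0093, 0.008], [0.4605, 0.0378, 0.008], [0.46, 0.0085, 0.008]] [0.4644 0.0233 0.008 ]
tslot [[0.4687, 0.0375, 0.012], [0.4682, 0.0092, 0.012], [0.4603, 0.0376, 0.012], [0.4598, 0.0085, 0.012]] [0.4642 0.0232 0.012 ]
beam [[0.4189, 0.0261, 0.034], [0.3088, 0.0324, 0.034]] 176.8
tongue [[0.4832, 0.0437], [0.3961, 0.047], [0.4825, 0.0011], [0.3942, 0.0068]] 177.9 176.3
holder [[0.2834 0.0363 0.034 ]]
slot side [[0.51359976 0.24221055 0.075     ]]
holes [[0.6382, -0.1477, 0.053], [0.604, -0.1395, 0.048], [0.5682, -0.1309, 0.053]] 4th [ 0.6724 -0.156   0.058 ] [ 0.6732 -0.1562  0.053 ] -13.5
wing side [[0.6717, -0.1491, 0.085], [0.6796, -0.17, 0.085]] -69.4
wing top [[0.6632, -0.1439, 0.085], [0.6768, -0.1699, 0.085]] -62.3
tool axes [[0.974, 0.228, -0.0], [0.228, -0.974, 0.0], [-0.0, -0.0, -1.0]] [ 0.14232868 -0.60855925  0.23126921] 0.5
```

```bash
cat >> h.py <<'E'
def go(pos,yaw,ref=None):
    """print shift(m)/turn(deg) in tool axes to reach pos with tool x at yaw deg (world), tool down"""
    s=arm.state(); r=R.from_quat(s["tcp_rot"]); y=np.radians(yaw)
    T=R.from_matrix(np.array([[np.cos(y),np.sin(y),0],[np.sin(y),-np.cos(y),0],[0,0,-1]]))
    d=r.inv().apply(np.array(pos)-s["ee_pos"]); w=np.degrees((r.inv()*T).as_rotvec())
    print("d",d.round(4).tolist(),"turn",w.round(2).tolist(),"|d|",np.linalg.norm(d).round(3))
def st():
    s=arm.state(); m=R.from_quat(s["tcp_rot"]).as_matrix()
    print("t",round(s["t"],2),"pos",s["ee_pos"].round(4),"yaw",np.degrees(np.arctan2(m[1,0],m[0,0])).round(2),"tilt",m[:2,2].round(4),"F",s["ft_force"].round(2),"M",s["wrist_torque"].round(3),"open",round(s["opening"],4),"g",round(s["gripper_force"],1),"q",s["qpos"].round(2))
E
python3 - <<'E'
from h import *
go([.42,-.25,.20],5); go([.3795,.028,.12],-3)
E
```

```text
d [0.352, -0.2859, 0.0313] turn [-0.0, 0.0, 8.17] |d| 0.455
d [0.3759, -0.5658, 0.1113] turn [-0.0, 0.0, 16.17] |d| 0.688
```

Emit:
{"api": "play_rows", "payload": {"deltas": [0.352,-0.286,0.031,0,0,8.2,0.085,0.352,-0.286,0.031,0,0,8.2,0.085,0.352,-0.286,0.031,0,0,8.2,0.085,0.352,-0.286,0.031,0,0,8.2,0.085,0.352,-0.286,0.031,0,0,8.2,0.085,0.352,-0.286,0.031,0,0,8.2,0.085,0.352,-0.286,0.031,0,0,8.2,0.085,0.352,-0.286,0.031,0,0,8.2,0.085,0.352,-0.286,0.031,0,0,8.2,0.085,0.352,-0.286,0.031,0,0,8.2,0.085,0.352,-0.286,0.031,0,0,8.2,0.085,0.376,-0.566,0.111,0,0,16.2,0.085,0.376,-0.566,0.111,0,0,16.2,0.085,0.376,-0.566,0.111,0,0,16.2,0.085,0.376,-0.566,0.111,0,0,16.2,0.085,0.376,-0.566,0.111,0,0,16.2,0.085,0.376,-0.566,0.111,0,0,16.2,0.085,0.376,-0.566,0.111,0,0,16.2,0.085,0.376,-0.566,0.111,0,0,16.2,0.085,0.376,-0.566,0.111,0,0,16.2,0.085]}}

```text
t: 2.17
ee_pos: [0.379, 0.0303, 0.1201]
tcp_rot: [1.0, -0.024, -0.0, -0.0]
ft_force: [-0.6, -1.2, 0.9]
opening: 0.085
gripper_force: 0.0
```

Run:
```python
from h import *
st(); go([.3795,.028,.12],-3); go([.3795,.028,.006],-3)
```

```text
t 2.17 pos [0.379  0.0303 0.1201] yaw -2.71 tilt [-0.0006  0.0003] F [-0.63 -1.16  0.87] M [-0.018  0.003 -0.046] open 0.085 g 0.0 q [ 0.19  0.18 -0.44  2.25  0.11  0.73 -1.94]
d [0.0006, 0.0023, 0.0001] turn [-0.02, 0.04, 0.29] |d| 0.002
d [0.0007, 0.0023, 0.1141] turn [-0.02, 0.04, 0.29] |d| 0.114
```

Emit:
{"api": "play_rows", "payload": {"deltas": [0,0.002,0.03,0,0,0,0.06,0,0.002,0.06,0,0,0,0.06,0,0.002,0.09,0,0,0,0.06,0,0.002,0.105,0,0,0,0.06,0,0.002,0.113,0,0,0,0.06,0,0.002,0.113,0,0,0,0.06,0,0.002,0.113,0,0,0,0.03,0,0.002,0.113,0,0,0,0.03,0,0.002,0.113,0,0,0,0.0,0,0.002,0.113,0,0,0,0.0,0,0.002,0.113,0,0,0,0.0,0,0.002,0.113,0,0,0,0.0,0,0.002,0.113,0,0,0,0.0]}}

```text
t: 3.25
ee_pos: [0.3804, 0.0261, 0.0085]
tcp_rot: [1.0, -0.027, 0.001, 0.0]
ft_force: [-1.1, -0.5, 7.0]
opening: 0.0191
gripper_force: 58.5
```

Run:
```python
from h import *
st()
```

```text
t 3.25 pos [0.3804 0.0261 0.0085] yaw -3.04 tilt [ 0.0025 -0.0003] F [-1.15 -0.55  6.96] M [-0.139  0.15   0.075] open 0.0191 g 58.5 q [ 0.08  0.41 -0.33  2.34  0.32  0.43 -2.14]
```

Run:
```python
from h import *
go([.3804,.0261,.14],-3)
a=np.radians(-167); ex=np.array([np.cos(a),np.sin(a),0])
h=np.array([.513,.2435,0])+ex*(.085+.015); print(h); go([h[0],h[1],.14],13)
```

```text
d [0.0004, -0.0, -0.1315] turn [0.01, -0.14, -0.04] |d| 0.132
[0.41556299 0.22100489 0.        ]
d [0.0251, -0.1965, -0.1315] turn [0.03, -0.14, -16.04] |d| 0.238
```

Emit:
{"api": "play_rows", "payload": {"deltas": [0,0,-0.01,0,0,0,0,0,0,-0.03,0,0,0,0,0,0,-0.06,0,0,0,0,0,0,-0.09,0,0,0,0,0,0,-0.12,0,0,0,0,0,0,-0.131,0,-0.1,0,0,0.004,-0.03,-0.131,0,-0.1,-3,0,0.008,-0.06,-0.131,0,-0.1,-6,0,0.012,-0.09,-0.131,0,-0.1,-9,0,0.016,-0.12,-0.131,0,-0.1,-12,0,0.02,-0.15,-0.131,0,-0.1,-14,0,0.023,-0.18,-0.131,0,-0.1,-15,0,0.025,-0.1965,-0.131,0,-0.1,-16,0,0.025,-0.1965,-0.131,0,-0.1,-16,0,0.025,-0.1965,-0.131,0,-0.1,-16,0]}}

```text
t: 4.5
ee_pos: [0.4143, 0.2216, 0.1385]
tcp_rot: [0.994, 0.114, -0.001, 0.0]
ft_force: [0.1, -0.9, -3.4]
opening: 0.0189
gripper_force: 59.2
```

Run:
```python
from h import *
st()
t=avg("top",3); s=avg("side",3); cv2.imwrite("pics/t2.png",t); cv2.imwrite("pics/s2.png",s)
o=np.zeros((600,800,3),np.uint8)
def put(c,x,y): o[y:y+c.shape[0],x:x+c.shape[1]]=c
put(panel(t,155,180,70,100,6),0,0); put(panel(s,225,110,75,70,5),424,0)
cv2.imwrite("pics/c2.png",o)
```

```text
t 4.5 pos [0.4143 0.2216 0.1385] yaw 13.07 tilt [-0.002  -0.0003] F [ 0.1  -0.87 -3.41] M [-0.085  0.04   0.031] open 0.0189 g 59.2 q [-0.1   0.32 -0.59  2.03  0.23  0.85 -2.16]
```

View pics/c2.png

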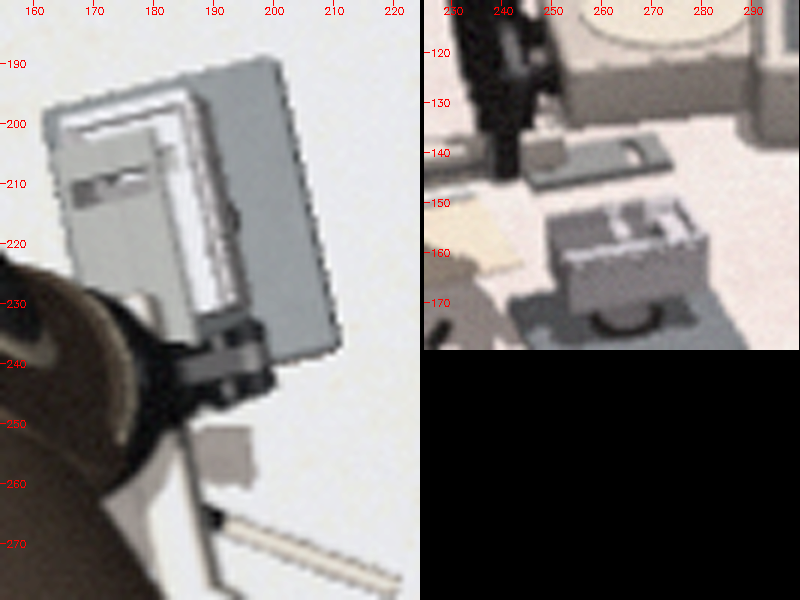

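Run:
```python
from h import *
P=lambda l:[(x/6+155-.5,y/6+180-.5) for x,y in l]
def yaw(a,b): d=b-a; return np.degrees(np.arctan2(d[1],d[0])).round(1)
a=onz("top",P([(72,182),(152,170),(76,208),(152,192)]),.138); print(a[:,:2].round(4).tolist(),a.mean(0))
e=onz("top",P([(55,142),(158,128),(78,290),(197,340)]),.138); print(e[:,:2].round(4).tolist(), yaw(e[0],e[2]),yaw(e[1],e[3]), e[:2].mean(0))
p=arm.state()["ee_pos"]; print(a.mean(0)-p, np.linalg.norm((a.mean(0)-p)[:2]))
# side check of tongue slot
print(proj("side",a.mean(0)), proj("top",a.mean(0)))
print(onz("side",[((632-424)/5+225-.5,153/5+110-.5)],.138))
m=a.mean(0)[:2]-np.array([.513,.2435]);t=np.radians(-167); print("along x,y saddle",m@[np.cos(t),np.sin(t)],m@[-np.sin(t),np.cos(t)])
```

```text
[[0.4996, 0.2566], [0.5038, 0.2248], [0.4893, 0.2549], [0.4952, 0.2247]] [0.49697753 0.24024587 0.138     ]
[[0.5155, 0.2635], [0.5204, 0.2226], [0.4571, 0.2537], [0.437, 0.2066]] -170.5 -169.2 [0.51795023 0.24306465 0.138     ]
[ 0.08209079  0.02026149 -0.00038624] 0.08455427798751318
[[265.56561056 139.01647332]] [[173.32704168 210.83293679]]
[[0.49806299 0.23325658 0.138     ]]
along x,y saddle 0.016343838758009693 -0.00043354271970310785
```

```bash
cat >> h.py <<'E'
def edge(im,a,b,n="top",z=0,w=2.0):
    """refine edge near segment a-b (pixels) by max gradient, robust fit; returns yaw deg on plane z, fit residual px"""
    g=cv2.GaussianBlur(cv2.cvtColor(im,cv2.COLOR_BGR2GRAY).astype(np.float32),(0,0),.8)
    a,b=np.array(a,float),np.array(b,float);d=(b-a)/np.linalg.norm(b-a);m=np.array([-d[1],d[0]])
    k=np.arange(-w,w+.01,.1);pts=[]
    for t in np.linspace(0.06,.94,40):
        q=a+(b-a)*t+k[:,None]*m; v=cv2.remap(g,q[:,0].astype(np.float32),q[:,1].astype(np.float32),cv2.INTER_LINEAR).ravel()
        pts.append(q[np.argmax(abs(np.gradient(v)))])
    pts=np.array(pts,np.float32); vx,vy,x0,y0=cv2.fitLine(pts,cv2.DIST_HUBER,0,.01,.01).ravel()
    r=np.abs((pts-[x0,y0])@[-vy,vx]); f=lambda p:np.array([x0,y0])+np.array([vx,vy])*((p-[x0,y0])@[vx,vy])
    W=onz(n,[f(a),f(b)],z); e=W[1]-W[0]
    return np.degrees(np.arctan2(e[1],e[0])).round(2),np.median(r).round(2),W[:,:2].round(4).tolist()
E
python3 - <<'E'
from h import *
ta=cv2.imread("pics/ta.png");t2=cv2.imread("pics/t2.png")
P=lambda x,y:(x/6+160-.5,y/6+186-.5); Q=lambda x,y:(x/6+155-.5,y/6+180-.5); A=lambda x,y:((x-330)/6+248-.5,y/6+215-.5)
print("foot L",edge(ta,P(14,105),P(68,330),z=.006)); print("foot R",edge(ta,P(247,30),P(308,300),z=.006)); print("foot far",edge(ta,P(170,42),P(240,24),z=.006))
print("foot near",edge(ta,P(100,355),P(300,315),z=.006))
print("floor near end",edge(ta,P(85,298),P(205,270),z=.075)); print("floor L",edge(ta,P(54,105),P(90,285),z=.075));
print("tongue R",edge(t2,Q(160,135),Q(194,320),z=.138)); print("tongue end",edge(t2,Q(60,141),Q(153,129),z=.138)); print("tongue L",edge(t2,Q(56,146),Q(74,265),z=.138))
print("orig tongue",edge(ta,A(402,30),A(397,215),z=.008),edge(ta,A(498,30),A(488,215),z=.008),"beam",edge(ta,A(418,180),A(411,420),z=.034),edge(ta,A(465,180),A(451,420),z=.034),"end",edge(ta,A(405,24),A(495,24),z=.008))
E
```

```text
foot L (np.float64(-167.04), np.float32(0.25), [[0.5311, 0.3072], [0.4294, 0.2838]])
foot R (np.float64(-167.53), np.float32(0.22), [[0.5637, 0.1996], [0.442, 0.1727]])
foot far (np.float64(-76.54), np.float32(0.3), [[0.5611, 0.2374], [0.5687, 0.2057]])
foot near (np.float64(-78.3), np.float32(0.18), [[0.4144, 0.2664], [0.4329, 0.1773]])
floor near end (np.float64(-77.35), np.float32(0.21), [[0.4419, 0.2558], [0.4532, 0.2055]])
floor L (np.float64(-167.43), np.float32(0.2), [[0.5231, 0.2685], [0.4475, 0.2517]])
tongue R (np.float64(-166.69), np.float32(0.22), [[0.5174, 0.2226], [0.4453, 0.2055]])
tongue end (np.float64(-86.2), np.float32(0.37), [[0.5199, 0.2619], [0.5224, 0.2248]])
tongue L (np.float64(-166.85), np.float32(0.18), [[0.513, 0.2676], [0.4667, 0.2568]])
orig tongue (np.float64(176.59), np.float32(0.32), [[0.4823, 0.0425], [0.4006, 0.0474]]) (np.float64(177.49), np.float32(0.32), [[0.4817, 0.0028], [0.3999, 0.0064]]) beam (np.float64(175.93), np.float32(0.28), [[0.4155, 0.0343], [0.3133, 0.0416]]) (np.float64(178.05), np.float32(0.34), [[0.4154, 0.0164], [0.3128, 0.0199]]) end (np.float64(-91.22), np.float32(0.04), [[0.4858, 0.0424], [0.4849, 0.0024]])
```

Emit:
{"api": "play_rows", "payload": {"deltas": [0,0,0.015,0,0,0,0,0,0,0.03,0,0,0,0,0,0,0.04,0,0,0,0,0,0,0.044,0,0,0,0,0,0,0.047,0,0,0,0,0,0,0.049,0,0,0,0,0,0,0.051,0,0,0,0,0,0,0.052,0,0,0,0,0,0,0.052,0,0,0,0]}}

```text
t: 5.55
ee_pos: [0.4149, 0.2212, 0.0865]
tcp_rot: [0.994, 0.113, -0.001, -0.0]
ft_force: [0.8, 0.8, -1.6]
opening: 0.019
gripper_force: 59.2
```

Run:
```python
from h import *
st()
```

```text
t 5.55 pos [0.4149 0.2212 0.0865] yaw 12.97 tilt [-0.0013 -0.0001] F [ 0.83  0.8  -1.61] M [-0.011  0.082  0.009] open 0.019 g 59.2 q [-0.14  0.4  -0.55  2.08  0.31  0.74 -2.23]
```

Emit:
{"api": "play_rows", "payload": {"deltas": [0,0,0.001,0,0,0,0,0,0,0.002,0,0,0,0,0,0,0.003,0,0,0,0,0,0,0.003,0,0,0,0]}}

```text
t: 5.88
ee_pos: [0.4148, 0.2212, 0.0836]
tcp_rot: [0.994, 0.113, -0.001, 0.0]
ft_force: [-1.5, -1.2, 1.5]
opening: 0.0191
gripper_force: 59.9
```

Run:
```python
from h import *
st()
t=avg("top",3); s=avg("side",3); cv2.imwrite("pics/t3.png",t); cv2.imwrite("pics/s3.png",s)
o=np.zeros((600,800,3),np.uint8)
def put(c,x,y): o[y:y+c.shape[0],x:x+c.shape[1]]=c
put(panel(t,155,180,70,100,6),0,0); put(panel(s,225,125,75,70,5),424,0)
cv2.imwrite("pics/c3.png",o)
```

```text
t 5.88 pos [0.4148 0.2212 0.0836] yaw 12.97 tilt [-0.0012 -0.0003] F [-1.45 -1.16  1.51] M [-0.158  0.102 -0.022] open 0.0191 g 59.9 q [-0.14  0.41 -0.55  2.08  0.31  0.73 -2.23]
```

View pics/c3.png

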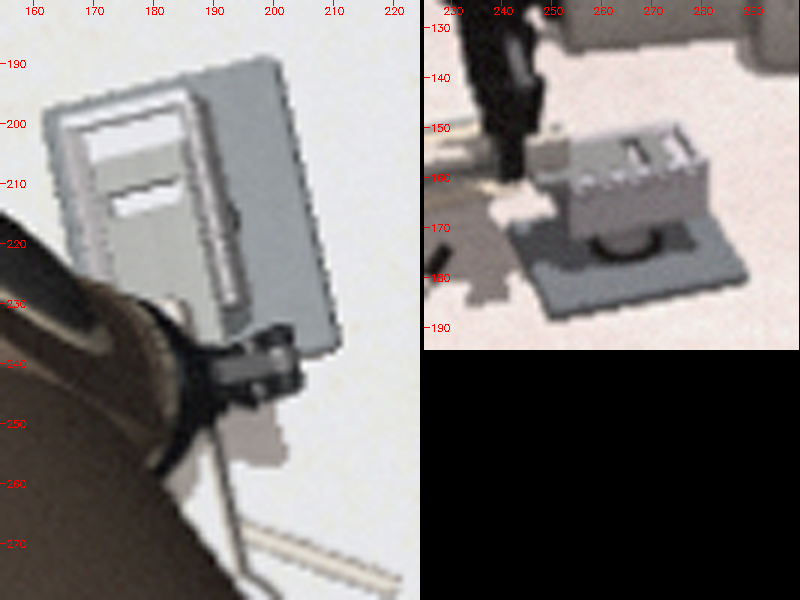

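The tongue is down between the cheeks in both views. In the top view its slot is at panel (145,195), with a gap of about 7 px to the stop, so I slide it back.

Emit:
{"api": "play_rows", "payload": {"deltas": [0.004,0,0,0,0,0,0,0.008,0,0,0,0,0,0,0.011,0,0,0,0,0,0,0.012,0,0,0,0,0,0,0.013,0,0,0,0,0,0,0.014,0,0,0,0,0,0,0.014,0,0,0,0,0,0]}}

```text
t: 6.77
ee_pos: [0.4279, 0.2245, 0.0836]
tcp_rot: [0.994, 0.113, -0.001, 0.0]
ft_force: [-5.8, -1.6, 8.2]
opening: 0.0187
gripper_force: 60.7
```

Run:
```python
from h import *
st()
```

```text
t 6.77 pos [0.4279 0.2245 0.0836] yaw 12.99 tilt [-0.0022 -0.0003] F [-5.82 -1.56  8.17] M [-0.205  0.743 -0.003] open 0.0187 g 60.7 q [-0.14  0.42 -0.54  2.05  0.32  0.75 -2.22]
```

Emit:
{"api": "play_rows", "payload": {"deltas": [0,0,-0.0005,0,0,0,0,0.001,0,-0.0005,0,0,0,0,0.001,0,-0.0005,0,0,0,0]}}

```text
t: 7.02
ee_pos: [0.4295, 0.2246, 0.0837]
tcp_rot: [0.994, 0.113, -0.001, -0.0]
ft_force: [-1.1, -0.3, 0.3]
opening: 0.0188
gripper_force: 59.6
```

Run:
```python
from h import *
st()
```

```text
t 7.02 pos [0.4295 0.2246 0.0837] yaw 12.97 tilt [-0.0017  0.0001] F [-1.11 -0.3   0.29] M [0.048 0.102 0.031] open 0.0188 g 59.6 q [-0.14  0.43 -0.54  2.05  0.32  0.75 -2.22]
```

Emit:
{"api": "play_rows", "payload": {"deltas": [0.0005,0,0,0,0,0,0,0.001,0,0,0,0,0,0,0.0015,0,0,0,0,0,0,0.0015,0,0,0,0,0,0]}}

```text
t: 7.35
ee_pos: [0.4295, 0.2246, 0.0836]
tcp_rot: [0.994, 0.113, -0.002, 0.0]
ft_force: [-7.4, -1.7, 5.9]
opening: 0.0193
gripper_force: 60.5
```

Run:
```python
from h import *
st()
```

```text
t 7.35 pos [0.4295 0.2246 0.0836] yaw 12.99 tilt [-0.004  -0.0013] F [-7.41 -1.67  5.87] M [-0.07   1.157  0.002] open 0.0193 g 60.5 q [-0.14  0.43 -0.54  2.05  0.32  0.75 -2.22]
```

It's against the stop: about 7.5 N with no travel. I relax, let go and rise.

Emit:
{"api": "play_rows", "payload": {"deltas": [-0.001,0,0,0,0,0,0,-0.001,0,0,0,0,0,0.025,-0.001,0,0,0,0,0,0.05,-0.001,0,0,0,0,0,0.05,-0.001,0,0,0,0,0,0.05,-0.001,0,0,0,0,0,0.05,-0.001,0,-0.03,0,0,0,0.05,-0.001,0,-0.06,0,0,0,0.05,-0.001,0,-0.1,0,0,0,0.05,-0.001,0,-0.14,0,0,0,0.05,-0.001,0,-0.14,0,0,0,0.05]}}

```text
t: 8.27
ee_pos: [0.433, 0.227, 0.2309]
tcp_rot: [0.994, 0.113, 0.004, -0.002]
ft_force: [1.5, 1.0, 0.8]
opening: 0.0497
gripper_force: 0.0
```

Run:
```python
from h import *
st(); go([.62,.1,.22],50); go([.673,-.156,.20],115)
```

```text
t 8.27 pos [0.433  0.227  0.2309] yaw 12.98 tilt [0.0081 0.0045] F [1.49 0.95 0.82] M [ 0.059 -0.078  0.001] open 0.0497 g 0.0 q [-0.05  0.23 -0.62  1.89  0.15  1.05 -2.07]
d [0.1536, 0.1658, 0.0119] turn [0.02, -0.54, -37.02] |d| 0.226
d [0.1476, 0.4272, 0.0311] turn [0.35, -0.5, -102.02] |d| 0.453
```

Run:
```python
from h import *
t=cv2.imread("pics/ta.png");s=cv2.imread("pics/sa.png")
g=lambda im:np.clip((im.astype(float))*2.2,0,255).astype(np.uint8)
def panel2(im,u,v,w,h,s):
    c=cv2.resize(g(im)[v:v+h,u:u+w],None,fx=s,fy=s,interpolation=cv2.INTER_CUBIC)
    for x in range(u,u+w,5): cv2.putText(c,str(x),((x-u)*s+s//2-8,10),0,.33,(0,0,255)); cv2.line(c,((x-u)*s+s//2,12),((x-u)*s+s//2,16),(0,0,255))
    for y in range(v,v+h,5): cv2.putText(c,str(y),(0,(y-v)*s+s//2+4),0,.33,(0,0,255)); cv2.line(c,(22,(y-v)*s+s//2),(26,(y-v)*s+s//2),(0,0,255))
    return c
o=np.hstack([panel2(t,326,134,20,20,20),panel2(s,338,224,20,28,20)[:560]])if 0 else None
a=panel2(t,326,134,20,20,20);b=panel2(s,338,224,20,28,20)
o=np.zeros((560,800,3),np.uint8);o[:400,:400]=a;o[:,400:]=b
cv2.imwrite("pics/c4.png",o)
```

```text
(no output)
```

View pics/c4.png

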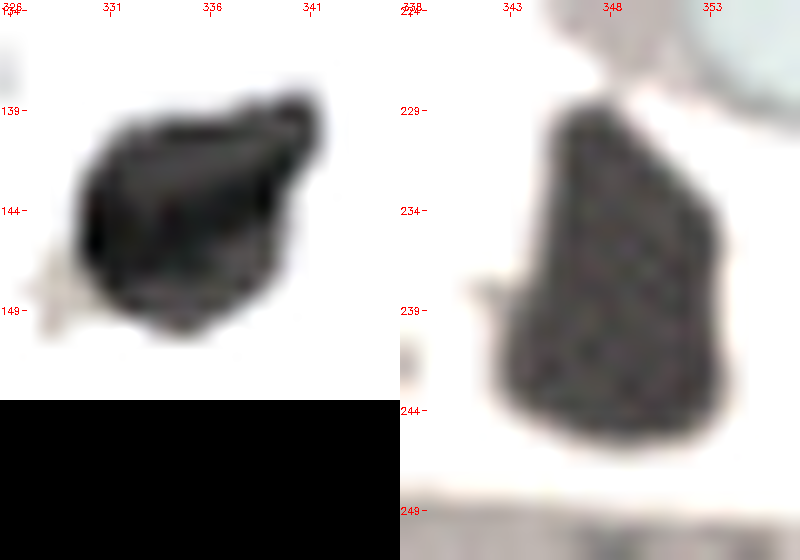

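Run:
```python
from h import *
T=lambda l,z:onz("top",[(x/20+325.5,y/20+133.5) for x,y in l],z)
S=lambda l,z:onz("side",[((x-400)/20+337.5,y/20+223.5) for x,y in l],z)
w=S([(605,97),(718,210)],.085);d=w[1]-w[0];print("side edge",w.round(4).tolist(),np.degrees(np.arctan2(d[1],d[0])),np.linalg.norm(d))
w=T([(190,226),],.051);print("collar",w.round(4)); print("end mid",T([(312,122)],.085).round(4), "far corner/near corner",T([(300,90),(322,150)],.085).round(4).tolist())
# collar in side: left 497,right 725, bottom 440
print("collar side", S([(497,375),(725,385)],.050).round(4).tolist(), S([(615,440)],.048).round(4))
for yaw in(-58,-65,-72):
  for c in([.672,-.157],[.670,-.156]):
    y=np.radians(yaw);e=np.array([np.cos(y),np.sin(y)]);n=np.array([-e[1],e[0]])
    X=[[*(np.array(c)+.015*a*e+.005*b*n),.085] for a,b in((1,1),(1,-1),(-1,1),(-1,-1))]
    print(yaw,c,"top",((proj("top",X)-[325.5,133.5])*20).astype(int).tolist(),"side",((proj("side",X)-[337.5,223.5])*20+[400,0]).astype(int).tolist())
```

```text
side edge [[0.6728, -0.1471, 0.085], [0.6819, -0.1699, 0.085]] -68.36860397073737 0.02458892937901745
collar [[ 0.672  -0.1578  0.051 ]]
end mid [[ 0.6766 -0.1688  0.085 ]] far corner/near corner [[0.6808, -0.1674, 0.085], [0.6729, -0.17, 0.085]]
collar side [[0.6593, -0.1593, 0.05], [0.6877, -0.1642, 0.05]] [[ 0.6721 -0.1708  0.048 ]]
-58 [0.672, -0.157] top [[296, 63], [340, 128], [100, 187], [144, 252]] side [[730, 193], [673, 226], [560, 71], [503, 103]]
-58 [0.67, -0.156] top [[288, 79], [332, 143], [93, 203], [137, 268]] side [[713, 189], [656, 222], [542, 68], [486, 99]]
-65 [0.672, -0.157] top [[307, 73], [343, 143], [97, 173], [132, 242]] side [[723, 201], [659, 229], [574, 69], [511, 95]]
-65 [0.67, -0.156] top [[300, 89], [335, 158], [90, 188], [125, 258]] side [[705, 197], [641, 225], [557, 65], [493, 91]]
-72 [0.672, -0.157] top [[317, 85], [344, 157], [96, 158], [122, 231]] side [[713, 209], [644, 230], [589, 67], [520, 88]]
-72 [0.67, -0.156] top [[310, 100], [337, 173], [88, 174], [115, 247]] side [[696, 205], [626, 226], [571, 63], [503, 84]]
```

Run:
```python
from h import *
go([.62,.0,.22],60);go([.6712,-.1575,.16],112); go([.6712,-.1575,.058],112)
```

```text
d [0.1312, 0.2633, 0.0114] turn [0.07, -0.54, -47.02] |d| 0.294
d [0.1451, 0.4284, 0.0711] turn [0.33, -0.5, -99.02] |d| 0.458
d [0.1442, 0.4287, 0.1731] turn [0.33, -0.5, -99.02] |d| 0.484
```

Emit:
{"api": "play_rows", "payload": {"deltas": [0.05,0.1,0.011,0,-0.5,-14,0.04,0.131,0.263,0.011,0,-0.5,-47,0.04,0.131,0.263,0.011,0,-0.5,-47,0.04,0.131,0.263,0.011,0,-0.5,-47,0.04,0.131,0.263,0.011,0,-0.5,-47,0.04,0.131,0.263,0.011,0,-0.5,-47,0.04,0.131,0.263,0.011,0,-0.5,-47,0.04,0.145,0.428,0.05,0.3,-0.5,-99,0.04,0.145,0.428,0.05,0.3,-0.5,-99,0.04,0.145,0.428,0.05,0.3,-0.5,-99,0.04,0.145,0.428,0.05,0.3,-0.5,-99,0.04,0.145,0.428,0.05,0.3,-0.5,-99,0.04,0.145,0.428,0.05,0.3,-0.5,-99,0.04,0.145,0.428,0.071,0.3,-0.5,-99,0.04,0.145,0.428,0.071,0.3,-0.5,-99,0.04,0.145,0.428,0.071,0.3,-0.5,-99,0.04,0.145,0.428,0.071,0.3,-0.5,-99,0.04]}}

```text
t: 9.68
ee_pos: [0.6673, -0.1601, 0.1522]
tcp_rot: [0.56, 0.828, -0.005, -0.003]
ft_force: [0.5, -0.1, 0.7]
opening: 0.0396
gripper_force: 0.0
```

Run:
```python
from h import *
st(); go([.6712,-.1575,.058],112)
```

```text
t 9.68 pos [ 0.6673 -0.1601  0.1522] yaw 111.86 tilt [-0.0096 -0.0044] F [ 0.48 -0.13  0.74] M [ 0.02  -0.096  0.019] open 0.0396 g 0.0 q [ 0.62  0.7  -0.74  1.47  0.5   1.17  0.18]
d [0.001, 0.0056, 0.0941] turn [-0.61, 0.03, -0.14] |d| 0.094
```

Emit:
{"api": "play_rows", "payload": {"deltas": [0.001,0.0056,0.02,-0.6,0,0,0.04,0.001,0.0056,0.045,-0.6,0,0,0.04,0.001,0.0056,0.07,-0.6,0,0,0.04,0.001,0.0056,0.085,-0.6,0,0,0.04,0.001,0.0056,0.094,-0.6,0,0,0.04,0.001,0.0056,0.094,-0.6,0,0,0.04,0.001,0.0056,0.094,-0.6,0,0,0.02,0.001,0.0056,0.094,-0.6,0,0,0.01,0.001,0.0056,0.094,-0.6,0,0,0.0,0.001,0.0056,0.094,-0.6,0,0,0.0,0.001,0.0056,0.094,-0.6,0,0,0.0,0.001,0.0056,0.094,-0.6,0,0,0.0]}}

```text
t: 10.68
ee_pos: [0.6724, -0.1574, 0.0601]
tcp_rot: [0.559, 0.829, 0.0, 0.002]
ft_force: [0.1, 0.6, 6.1]
opening: 0.0089
gripper_force: 61.0
```

Run:
```python
from h import *
st()
```

```text
t 10.68 pos [ 0.6724 -0.1574  0.0601] yaw 111.96 tilt [ 0.0031 -0.0014] F [0.1  0.55 6.11] M [0.066 0.038 0.018] open 0.0089 g 61.0 q [ 0.59  0.8  -0.69  1.54  0.57  1.01  0.13]
```

Run:
```python
from h import *
go([.6724,-.1574,.19],112);go([.512,.2435,.155],102.7)
```

```text
d [-0.0004, 0.0003, -0.1299] turn [0.14, 0.14, -0.04] |d| 0.13
d [0.4315, 0.0014, -0.0959] turn [0.15, 0.13, 9.26] |d| 0.442
```

Emit:
{"api": "play_rows", "payload": {"deltas": [0,0,-0.015,0.1,0.1,0,0,0,0,-0.04,0.1,0.1,0,0,0,0,-0.07,0.1,0.1,0,0,0,0,-0.1,0.1,0.1,0,0,0,0,-0.13,0.1,0.1,0,0,0.03,0,-0.13,0.1,0.1,1,0,0.065,0,-0.13,0.1,0.1,2,0,0.1,0,-0.13,0.1,0.1,3,0,0.135,0,-0.13,0.1,0.1,4,0,0.17,0,-0.13,0.1,0.1,5,0,0.205,0,-0.13,0.1,0.1,6,0,0.24,0,-0.13,0.1,0.1,7,0,0.275,0,-0.13,0.1,0.1,8,0,0.31,0,-0.13,0.1,0.1,9,0,0.345,0,-0.13,0.1,0.1,9.3,0,0.38,0,-0.12,0.1,0.1,9.3,0,0.41,0.001,-0.11,0.1,0.1,9.3,0,0.4315,0.001,-0.1,0.1,0.1,9.3,0,0.4315,0.001,-0.096,0.1,0.1,9.3,0,0.4315,0.001,-0.096,0.1,0.1,9.3,0]}}

```text
t: 12.35
ee_pos: [0.5094, 0.2442, 0.1533]
tcp_rot: [0.624, 0.782, -0.001, -0.001]
ft_force: [-0.6, -0.7, 0.3]
opening: 0.009
gripper_force: 60.0
```

Run:
```python
from h import *
st()
t=avg("top",3); s=avg("side",4); cv2.imwrite("pics/t5.png",t); cv2.imwrite("pics/s5.png",s)
o=np.zeros((600,800,3),np.uint8)
def put(c,x,y): o[y:y+c.shape[0],x:x+c.shape[1]]=c
put(panel(s,240,100,58,75,8),0,0); put(panel(t,140,180,80,100,4),470,0)
cv2.imwrite("pics/c5.png",o)
```

```text
t 12.35 pos [0.5094 0.2442 0.1533] yaw 102.85 tilt [-0.003  -0.0004] F [-0.6  -0.73  0.27] M [-0.049 -0.023  0.005] open 0.009 g 60.0 q [ 0.06  0.52 -0.8   1.79  0.43  1.02 -0.68]
```

View pics/c5.png

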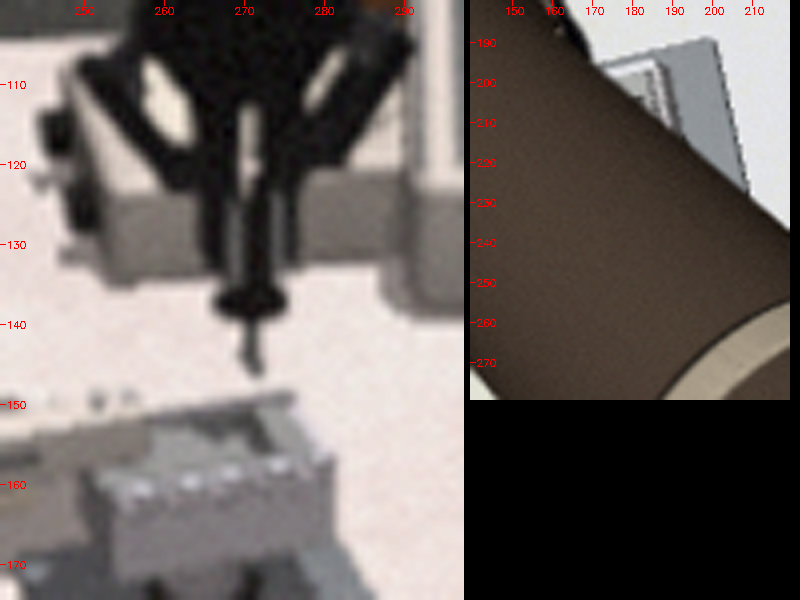

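Run:
```python
from h import *
p=arm.state()["ee_pos"]; c=onz("side",[(270.75,137.0),(270.6,140.5),(271.0,143.5)],.141)
print(c.round(4).tolist()); print(proj("side",[[p[0],p[1],.142],[p[0],p[1],.117],[.513,.2435,.075],[.5125,.2434,.083]]).round(2).tolist(), p)
sa=cv2.imread("pics/sa.png")
g=cv2.cvtColor(cv2.resize(sa[145:165,258:285],None,fx=1,fy=1),cv2.COLOR_BGR2GRAY); print(g[5:18])
g=cv2.cvtColor(cv2.imread("pics/s5.png"),cv2.COLOR_BGR2GRAY); print(g[133:160,262:282])
```

```text
[[0.5137, 0.2458, 0.141], [0.5112, 0.2238, 0.141], [0.5108, 0.2053, 0.141]]
[[270.11, 137.3], [270.23, 144.38], [270.88, 155.7], [270.69, 153.56]] [0.51139735 0.24225243 0.1542652 ]
[[137 132 133 132 131 129 128 128 124 124 123 120 120 120 118 119 114  96
  117 130 135 135 135 135 136 136 135]
 [129 124 124 123 121 121 119 121 117 117 117 113 111 110 106 104 107  84
  104 125 132 136 137 136 137 135 137]
 [120 120 119 118 117 113 111 111 106 102 108 105 108 112 108 111 115  92
   83 106 127 134 136 136 135 136 136]
 [111 111 108 105 107 106 106 113 110 107 113 108 108 113 127 130 129 115
   84  83 116 131 135 136 136 136 135]
 [104 107 110 109 114 118 121 128 129 130 125 104  94  88 114 128 130 127
  110  84 103 125 132 134 133 134 135]
 [117 119 126 129 130 127 128 128 130 129 123 101  81  63  90 119 128 129
  127  96  84 108 126 134 135 134 137]
 [128 127 130 127 130 127 127 127 128 129 126 115  83  61  66 104 124 129
  130 116  94 109 117 121 133 133 133]
 [127 126 128 126 126 126 126 126 127 129 131 126 104  83  83 103 125 128
  124 121 105 109 101 100 126 135 136]
 [127 127 127 
[... 2147 characters left out ...]
 138 140
  140 140]
 [ 76  73  68  69  66  68  66  61  58  59  77  99 102 103 109 123 133 138
  140 140]
 [ 84  85  73  67  63  66  68  65  63  60  62  90 102 101 101 110 127 136
  138 140]
 [102 100  91  84  72  69  80  85  77  63  60  78  97 102 101 102 118 131
  137 139]
 [100 101 100 101  91  87  97 101  90  67  62  66  87  98 101 101 106 119
  134 138]
 [103 101 103 104 100  99 101 101  98  83  72  72  83  93  98 100 102 116
  124 124]
 [101 102 101 100  99  99  96  95  96  96  94 101 112 111 102 102  97 110
  105 101]
 [ 96  96  97  98 102 106 113 110  98 100  98 100 117 111  96 102  98  90
   84  92]
 [103 113 112 103 106 107 116 112  98  94  96  86  89  85  80  94  99  89
   82  96]]
```

The side view shows the shank at (271.0,142). The slot was seen at (271,156) in the same camera, so they line up within 1 mm. I descend by feel.

Emit:
{"api": "play_rows", "payload": {"deltas": [0,0,0.01,0,0,0,0,0,0,0.02,0,0,0,0,0,0,0.026,0,0,0,0,0,0,0.029,0,0,0,0,0,0,0.032,0,0,0,0,0,0,0.034,0,0,0,0,0,0,0.034,0,0,0,0]}}

```text
t: 13.28
ee_pos: [0.5107, 0.2434, 0.1196]
tcp_rot: [0.625, 0.781, -0.0, -0.001]
ft_force: [0.8, 1.2, -1.1]
opening: 0.0089
gripper_force: 60.0
```

Run:
```python
from h import *
st()
```

```text
t 13.28 pos [0.5107 0.2434 0.1196] yaw 102.68 tilt [-0.0018  0.0004] F [ 0.84  1.25 -1.07] M [ 0.006 -0.239  0.044] open 0.0089 g 60.0 q [ 0.04  0.56 -0.78  1.82  0.47  0.96 -0.72]
```

Emit:
{"api": "play_rows", "payload": {"deltas": [0,0,0.001,0,0,0,0,0,0,0.002,0,0,0,0,0,0,0.003,0,0,0,0,0,0,0.004,0,0,0,0,0,0,0.004,0,0,0,0]}}

```text
t: 13.7
ee_pos: [0.5108, 0.2433, 0.1159]
tcp_rot: [0.625, 0.781, -0.0, -0.001]
ft_force: [0.6, 0.4, -0.0]
opening: 0.0088
gripper_force: 60.0
```

Run:
```python
from h import *
st()
```

```text
t 13.7 pos [0.5108 0.2433 0.1159] yaw 102.66 tilt [-0.0015  0.0004] F [ 0.58  0.36 -0.02] M [ 0.093 -0.223  0.005] open 0.0088 g 60.0 q [ 0.04  0.56 -0.78  1.82  0.47  0.95 -0.72]
```

Emit:
{"api": "play_rows", "payload": {"deltas": [0,0,0.001,0,0,0,0,0,0,0.002,0,0,0,0,0,0,0.003,0,0,0,0,0,0,0.004,0,0,0,0,0,0,0.004,0,0,0,0]}}

```text
t: 14.12
ee_pos: [0.5107, 0.2432, 0.1118]
tcp_rot: [0.625, 0.781, -0.0, -0.001]
ft_force: [1.4, -0.2, -0.6]
opening: 0.0088
gripper_force: 59.9
```

Run:
```python
from h import *
st()
```

```text
t 14.12 pos [0.5107 0.2432 0.1118] yaw 102.66 tilt [-0.0017  0.0002] F [ 1.45 -0.15 -0.57] M [ 0.036 -0.374  0.001] open 0.0088 g 59.9 q [ 0.04  0.57 -0.77  1.83  0.48  0.95 -0.72]
```

Emit:
{"api": "play_rows", "payload": {"deltas": [0,0,0.001,0,0,0,0,0,0,0.002,0,0,0,0,0,0,0.003,0,0,0,0,0,0,0.003,0,0,0,0]}}

```text
t: 14.45
ee_pos: [0.5109, 0.2436, 0.1104]
tcp_rot: [0.625, 0.781, -0.0, -0.0]
ft_force: [-1.5, -2.2, 13.5]
opening: 0.0086
gripper_force: 62.1
```

Run:
```python
from h import *
st()
```

```text
t 14.45 pos [0.5109 0.2436 0.1104] yaw 102.67 tilt [-0.0005 -0.0001] F [-1.5  -2.17 13.47] M [-0.584  0.488 -0.016] open 0.0086 g 62.1 q [ 0.04  0.57 -0.77  1.83  0.48  0.94 -0.73]
```

Contact at the expected miss height. I lighten to about 7 N and sweep along the slot.

Emit:
{"api": "play_rows", "payload": {"deltas": [0,0,-0.0008,0,0,0,0,0.001,0,-0.0008,0,0,0,0,0.0015,0,-0.0008,0,0,0,0,0.002,0,-0.0008,0,0,0,0,0.0025,0,-0.0008,0,0,0,0,0.003,0,-0.0008,0,0,0,0,0.003,0,-0.0008,0,0,0,0]}}

```text
t: 15.03
ee_pos: [0.5106, 0.2451, 0.1105]
tcp_rot: [0.625, 0.781, -0.001, 0.0]
ft_force: [0.4, -2.6, 8.6]
opening: 0.0089
gripper_force: 61.2
```

Run:
```python
from h import *
st()
```

```text
t 15.03 pos [0.5106 0.2451 0.1105] yaw 102.62 tilt [-0.0006 -0.0016] F [ 0.45 -2.59  8.62] M [-0.883 -0.13   0.047] open 0.0089 g 61.2 q [ 0.03  0.57 -0.77  1.82  0.48  0.95 -0.73]
```

Emit:
{"api": "play_rows", "payload": {"deltas": [0.0005,0,0,0,0,0,0,0.001,0,0,0,0,0,0,0.0015,0,0,0,0,0,0,0.002,0,0,0,0,0,0,0.0025,0,0,0,0,0,0,0.003,0,0,0,0,0,0,0.003,0,0,0,0,0,0]}}

```text
t: 15.62
ee_pos: [0.5098, 0.2485, 0.1103]
tcp_rot: [0.625, 0.781, -0.001, -0.0]
ft_force: [1.2, -1.6, 4.8]
opening: 0.0089
gripper_force: 60.7
```

Run:
```python
from h import *
st()
```

```text
t 15.62 pos [0.5098 0.2485 0.1103] yaw 102.64 tilt [-0.0009 -0.0009] F [ 1.21 -1.57  4.76] M [-0.439 -0.183  0.053] open 0.0089 g 60.7 q [ 0.03  0.57 -0.77  1.82  0.48  0.95 -0.74]
```

Emit:
{"api": "play_rows", "payload": {"deltas": [0.0005,0,0.0003,0,0,0,0,0.001,0,0.0003,0,0,0,0,0.0015,0,0.0003,0,0,0,0,0.002,0,0.0003,0,0,0,0,0.0025,0,0.0003,0,0,0,0,0.0025,0,0.0003,0,0,0,0]}}

```text
t: 16.12
ee_pos: [0.5088, 0.2513, 0.1093]
tcp_rot: [0.625, 0.781, -0.001, -0.001]
ft_force: [1.6, -0.7, -0.2]
opening: 0.0088
gripper_force: 59.9
```

Run:
```python
from h import *
st()
```

```text
t 16.12 pos [0.5088 0.2513 0.1093] yaw 102.66 tilt [-0.0019 -0.0002] F [ 1.61 -0.69 -0.2 ] M [-0.291 -0.568 -0.003] open 0.0088 g 59.9 q [ 0.02  0.57 -0.77  1.82  0.48  0.95 -0.74]
```

It dropped free. I press on gently.

Emit:
{"api": "play_rows", "payload": {"deltas": [0,0,0.001,0,0,0,0,0,0,0.002,0,0,0,0,0,0,0.003,0,0,0,0,0,0,0.003,0,0,0,0]}}

```text
t: 16.45
ee_pos: [0.509, 0.2514, 0.1063]
tcp_rot: [0.625, 0.781, -0.0, -0.001]
ft_force: [2.9, -1.4, -0.1]
opening: 0.0085
gripper_force: 60.0
```

Run:
```python
from h import *
st()
```

```text
t 16.45 pos [0.509  0.2514 0.1063] yaw 102.66 tilt [-0.0015  0.0001] F [ 2.94 -1.37 -0.13] M [-0.441 -0.781  0.038] open 0.0085 g 60.0 q [ 0.02  0.58 -0.77  1.82  0.49  0.94 -0.74]
```

Emit:
{"api": "play_rows", "payload": {"deltas": [-0.0004,0.0004,0.001,0,0,0,0,-0.0004,0.0005,0.0025,0,0,0,0,-0.0004,0.0005,0.004,0,0,0,0,-0.0004,0.0005,0.0055,0,0,0,0,-0.0004,0.0005,0.006,0,0,0,0]}}

```text
t: 16.87
ee_pos: [0.5091, 0.2513, 0.1001]
tcp_rot: [0.625, 0.781, -0.001, -0.001]
ft_force: [0.9, -1.6, 0.1]
opening: 0.0087
gripper_force: 60.2
```

Run:
```python
from h import *
st()
```

```text
t 16.87 pos [0.5091 0.2513 0.1001] yaw 102.67 tilt [-0.0022  0.0002] F [ 0.88 -1.63  0.09] M [-0.295 -0.317  0.027] open 0.0087 g 60.2 q [ 0.02  0.59 -0.76  1.83  0.49  0.93 -0.75]
```

Emit:
{"api": "play_rows", "payload": {"deltas": [-0.0003,0.0001,0.0015,0,0,0,0,-0.0003,0.0001,0.003,0,0,0,0,-0.0003,0.0001,0.0045,0,0,0,0,-0.0003,0.0001,0.0055,0,0,0,0,-0.0003,0.0001,0.0065,0,0,0,0,-0.0003,0.0001,0.0065,0,0,0,0]}}

```text
t: 17.37
ee_pos: [0.5092, 0.2513, 0.095]
tcp_rot: [0.625, 0.781, -0.001, -0.001]
ft_force: [-3.4, -2.0, 12.6]
opening: 0.0086
gripper_force: 61.7
```

Run:
```python
from h import *
st()
```

```text
t 17.37 pos [0.5092 0.2513 0.095 ] yaw 102.69 tilt [-0.0016 -0.0002] F [-3.44 -2.04 12.57] M [-0.565  0.683 -0.049] open 0.0086 g 61.7 q [ 0.01  0.59 -0.76  1.83  0.5   0.92 -0.75]
```

Collar is seated at z 0.095 as expected. I ease the pressure and turn clockwise.

Emit:
{"api": "play_rows", "payload": {"deltas": [0,0,-0.001,0,0,0,0,0,0,-0.001,0,0,5,0,0,0,-0.001,0,0,10,0,0,0,-0.001,0,0,15,0,0,0,-0.001,0,0,20,0,0,0,-0.001,0,0,20,0]}}

```text
t: 17.87
ee_pos: [0.5095, 0.2513, 0.0951]
tcp_rot: [0.752, 0.659, -0.0, -0.001]
ft_force: [0.6, 0.0, 1.4]
opening: 0.0086
gripper_force: 60.1
```

Run:
```python
from h import *
st()
```

```text
t 17.87 pos [0.5095 0.2513 0.0951] yaw 82.46 tilt [-0.0013  0.0006] F [0.64 0.03 1.38] M [ 0.082 -0.208  0.002] open 0.0086 g 60.1 q [-0.04  0.56 -0.67  1.84  0.44  0.9  -1.06]
```

Emit:
{"api": "play_rows", "payload": {"deltas": [0,0,0,0,0,6,0,0,0,0,0,0,12,0,0,0,0,0,0,18,0,0,0,0,0,0,24,0,0,0,0,0,0,30,0,0,0,0,0,0,36,0,0,0,0,0,0,36,0]}}

```text
t: 18.45
ee_pos: [0.51, 0.2509, 0.0951]
tcp_rot: [0.919, 0.395, -0.0, -0.0]
ft_force: [2.2, -0.7, 1.1]
opening: 0.0086
gripper_force: 60.0
```

Run:
```python
from h import *
st()
```

```text
t 18.45 pos [0.51   0.2509 0.0951] yaw 46.55 tilt [-0.0006  0.0002] F [ 2.15 -0.68  1.05] M [-0.2   -0.732 -0.005] open 0.0086 g 60.0 q [-0.15  0.53 -0.52  1.84  0.34  0.86 -1.59]
```

Emit:
{"api": "play_rows", "payload": {"deltas": [0.0002,0.0002,0,0,0,3,0,0.0002,0.0002,0,0,0,6,0,0.0002,0.0002,0,0,0,9,0,0.0002,0.0002,0,0,0,11,0,0.0002,0.0002,0,0,0,12,0,0.0002,0.0002,0,0,0,12,0]}}

```text
t: 18.95
ee_pos: [0.5103, 0.2506, 0.0951]
tcp_rot: [0.954, 0.299, -0.001, -0.0]
ft_force: [2.8, -2.7, 2.5]
opening: 0.0085
gripper_force: 60.4
```

Run:
```python
from h import *
st()
```

```text
t 18.95 pos [0.5103 0.2506 0.0951] yaw 34.84 tilt [-0.001  -0.0003] F [ 2.84 -2.69  2.47] M [-0.623 -0.825 -0.015] open 0.0085 g 60.4 q [-0.18  0.52 -0.47  1.84  0.3   0.85 -1.77]
```

Emit:
{"api": "play_rows", "payload": {"deltas": [0.0001,0.0005,0,0,0,0,0,0.0001,0.0005,0,0,0,2,0,0.0001,0.0005,0,0,0,4,0,0.0001,0.0005,0,0,0,4,0]}}

```text
t: 19.28
ee_pos: [0.5104, 0.2504, 0.095]
tcp_rot: [0.964, 0.265, -0.001, -0.0]
ft_force: [3.6, -2.6, 3.6]
opening: 0.0087
gripper_force: 60.5
```

Run:
```python
from h import *
st()
```

```text
t 19.28 pos [0.5104 0.2504 0.095 ] yaw 30.7 tilt [-0.0014 -0.    ] F [ 3.55 -2.6   3.6 ] M [-0.737 -0.682  0.026] open 0.0087 g 60.5 q [-0.2   0.51 -0.46  1.85  0.29  0.85 -1.83]
```

Emit:
{"api": "play_rows", "payload": {"deltas": [0.0001,0.0005,0,0,0,1,0,0.0001,0.0005,0,0,0,2,0,0.0001,0.0005,0,0,0,2,0,0.0001,0.0005,0,0,0,2,0]}}

```text
t: 19.62
ee_pos: [0.5105, 0.2502, 0.0951]
tcp_rot: [0.969, 0.248, -0.001, -0.0]
ft_force: [2.2, -2.6, 4.3]
opening: 0.0085
gripper_force: 60.8
```

Run:
```python
from h import *
st()
```

```text
t 19.62 pos [0.5105 0.2502 0.0951] yaw 28.71 tilt [-0.0016  0.0001] F [ 2.21 -2.63  4.29] M [-0.616 -0.519  0.011] open 0.0085 g 60.8 q [-0.2   0.51 -0.45  1.85  0.29  0.85 -1.86]
```

Emit:
{"api": "play_rows", "payload": {"deltas": [0,0.0002,0,0,0,1,0,0,0.0002,0,0,0,2,0,0,0.0002,0,0,0,2,0,0,0.0002,0,0,0,2,0]}}

```text
t: 19.95
ee_pos: [0.5105, 0.2501, 0.095]
tcp_rot: [0.973, 0.231, -0.001, -0.0]
ft_force: [2.2, -2.1, 5.2]
opening: 0.0087
gripper_force: 60.8
```

Run:
```python
from h import *
st()
```

```text
t 19.95 pos [0.5105 0.2501 0.095 ] yaw 26.71 tilt [-0.0017  0.0001] F [ 2.19 -2.07  5.25] M [-0.665 -0.472  0.029] open 0.0087 g 60.8 q [-0.21  0.51 -0.44  1.85  0.28  0.85 -1.89]
```

Emit:
{"api": "play_rows", "payload": {"deltas": [0,0.0002,-0.0003,0,0,1,0,0,0.0002,-0.0003,0,0,2,0,0,0.0002,-0.0003,0,0,2,0,0,0.0002,-0.0003,0,0,2,0]}}

```text
t: 20.28
ee_pos: [0.5105, 0.2499, 0.0951]
tcp_rot: [0.977, 0.214, -0.001, -0.0]
ft_force: [2.9, -2.0, 1.6]
opening: 0.009
gripper_force: 60.3
```

Run:
```python
from h import *
st()
```

```text
t 20.28 pos [0.5105 0.2499 0.0951] yaw 24.68 tilt [-0.002   0.0001] F [ 2.92 -1.97  1.61] M [-0.534 -0.657 -0.021] open 0.009 g 60.3 q [-0.21  0.51 -0.43  1.85  0.27  0.85 -1.92]
```

Emit:
{"api": "play_rows", "payload": {"deltas": [0,0.0002,0,0,0,1,0,0,0.0002,0,0,0,2,0,0,0.0002,0,0,0,2,0,0,0.0002,0,0,0,2,0]}}

```text
t: 20.62
ee_pos: [0.5106, 0.2497, 0.0951]
tcp_rot: [0.981, 0.197, -0.001, -0.0]
ft_force: [2.8, -2.3, 0.4]
opening: 0.0092
gripper_force: 60.1
```

Run:
```python
from h import *
st()
M=[arm.state()["wrist_torque"][2] for _ in range(3)];print(M)
```

```text
t 20.62 pos [0.5106 0.2497 0.0951] yaw 22.67 tilt [-0.002   0.0002] F [ 2.81 -2.3   0.38] M [-0.361 -0.617  0.05 ] open 0.0092 g 60.1 q [-0.22  0.51 -0.42  1.85  0.27  0.84 -1.95]
[np.float64(0.05040714594799986), np.float64(0.05040714594799986), np.float64(0.05040714594799986)]
```

Emit:
{"api": "play_rows", "payload": {"deltas": [0,0.0002,0,0,0,0,0,0,0.0002,0,0,0,0,0]}}

```text
t: 20.78
ee_pos: [0.5106, 0.2497, 0.0951]
tcp_rot: [0.98, 0.197, -0.001, -0.0]
ft_force: [2.8, -1.0, -0.8]
opening: 0.009
gripper_force: 60.0
```

Run:
```python
from h import *
st()
for _ in range(4):
    eyes.get_image("side"); s=arm.state(); print(s["wrist_torque"].round(3),s["ft_force"].round(2),s["opening"].round(5))
```

```text
t 20.78 pos [0.5106 0.2497 0.0951] yaw 22.68 tilt [-0.0021  0.0004] F [ 2.83 -1.   -0.76] M [-0.204 -0.562  0.014] open 0.009 g 60.0 q [-0.22  0.51 -0.42  1.85  0.27  0.84 -1.95]Traceback (most recent call last):
  File "<stdin>", line 4, in <module>
AttributeError: 'float' object has no attribute 'round'
```

Emit:
{"api": "play_rows", "payload": {"deltas": [0,0.0002,0,0,0,1,0,0,0.0002,0,0,0,2,0,0,0.0002,0,0,0,2,0]}}

```text
t: 21.08
ee_pos: [0.5107, 0.2495, 0.0951]
tcp_rot: [0.984, 0.179, -0.001, -0.0]
ft_force: [1.5, -0.3, -2.1]
opening: 0.0089
gripper_force: 59.7
```

```bash
cat >> h.py <<'E'
def mean(k=6):
    L=[]
    for _ in range(k):
        eyes.get_image("side"); s=arm.state(); L.append([*s["ft_force"],*s["wrist_torque"],s["opening"]*1000])
    print("mean F M open",np.mean(L,0).round(3),"sd",np.std(L,0).round(3))
E
python3 - <<'E'
from h import *
st(); mean()
E
```

```text
t 21.08 pos [0.5107 0.2495 0.0951] yaw 20.58 tilt [-0.0021  0.0004] F [ 1.49 -0.3  -2.08] M [-0.001 -0.589  0.101] open 0.0089 g 59.7 q [-0.23  0.51 -0.41  1.85  0.26  0.84 -1.98]
mean F M open [ 2.217  0.612 -2.837  0.131 -0.527  0.054  8.86 ] sd [0.301 0.607 0.353 0.047 0.033 0.03  0.186]
```

Emit:
{"api": "play_rows", "payload": {"deltas": [0,0,0.0003,0,0,1,0,0,0,0.0003,0,0,2,0,0,0,0.0003,0,0,2,0]}}

```text
t: 21.63
ee_pos: [0.5108, 0.2495, 0.095]
tcp_rot: [0.987, 0.161, -0.001, -0.0]
ft_force: [0.5, -0.3, -1.2]
opening: 0.0088
gripper_force: 60.0
```

Run:
```python
from h import *
st(); mean(8)
```

```text
t 21.63 pos [0.5108 0.2495 0.095 ] yaw 18.58 tilt [-0.0018  0.0003] F [ 0.51 -0.29 -1.2 ] M [ 0.132 -0.249  0.085] open 0.0088 g 60.0 q [-0.23  0.51 -0.41  1.85  0.26  0.84 -2.01]
mean F M open [ 0.398  0.5    0.773  0.107 -0.156  0.108  8.723] sd [0.385 0.523 0.787 0.031 0.052 0.027 0.161]
```

Emit:
{"api": "play_rows", "payload": {"deltas": [0,0,0,0,0,0.7,0,0,0,0,0,0,1.5,0,0,0,0,0,0,1.5,0]}}

```text
t: 22.28
ee_pos: [0.5109, 0.2494, 0.095]
tcp_rot: [0.989, 0.149, -0.001, -0.0]
ft_force: [-0.6, -0.4, 2.1]
opening: 0.0091
gripper_force: 60.3
```

Run:
```python
from h import *
st(); mean(8)
```

```text
t 22.28 pos [0.5109 0.2494 0.095 ] yaw 17.1 tilt [-0.0018  0.0002] F [-0.64 -0.42  2.13] M [ 0.041 -0.087  0.077] open 0.0091 g 60.3 q [-0.24  0.5  -0.4   1.85  0.25  0.84 -2.03]
mean F M open [-0.27   0.465  3.062  0.085  0.031  0.12   8.998] sd [0.412 0.486 0.575 0.025 0.049 0.019 0.23 ]
```

Snug torque (about 0.1 N m) is reached. I let go, rise, and look.

Emit:
{"api": "play_rows", "payload": {"deltas": [0,0,0,0,0,0,0.012,0,0,0,0,0,0,0.02,0,0,0,0,0,0,0.03,0,0,0,0,0,0,0.03,0,0,0,0,0,0,0.03,0,0,-0.02,0,0,0,0.03,0,0,-0.05,0,0,0,0.03,0,0,-0.09,0,0,0,0.03,0,0.03,-0.12,0,0,0,0.03,0,0.07,-0.13,0,0,0,0.03,0,0.11,-0.13,0,0,0,0.03,0,0.15,-0.13,0,0,0,0.03,0,0.19,-0.13,0,0,0,0.03,0,0.23,-0.13,0,0,0,0.03,0,0.27,-0.13,0,0,0,0.03,0,0.3,-0.13,0,0,0,0.03,0,0.3,-0.13,0,0,0,0.03]}}

```text
t: 24.1
ee_pos: [0.6006, -0.0463, 0.2241]
tcp_rot: [0.99, 0.144, -0.001, 0.002]
ft_force: [-0.8, -0.2, -0.5]
opening: 0.0299
gripper_force: 0.0
```

Run:
```python
from h import *
st()
t=avg("top",4); s=avg("side",4); cv2.imwrite("pics/t6.png",t); cv2.imwrite("pics/s6.png",s)
o=np.zeros((600,800,3),np.uint8)
def put(c,x,y): o[y:y+c.shape[0],x:x+c.shape[1]]=c
put(panel(t,160,186,54,66,9),0,0); put(panel(s,235,125,62,60,5),488,0); put(panel(t,120,180,100,90,3),488,310)
cv2.imwrite("pics/c6.png",o)
```

```text
t 24.1 pos [ 0.6006 -0.0463  0.2241] yaw 16.6 tilt [-0.0019 -0.0039] F [-0.77 -0.18 -0.5 ] M [-0.05   0.01  -0.016] open 0.0299 g 0.0 q [ 0.23  0.4  -0.32  1.64  0.14  1.12 -1.41]
```

View pics/c6.png

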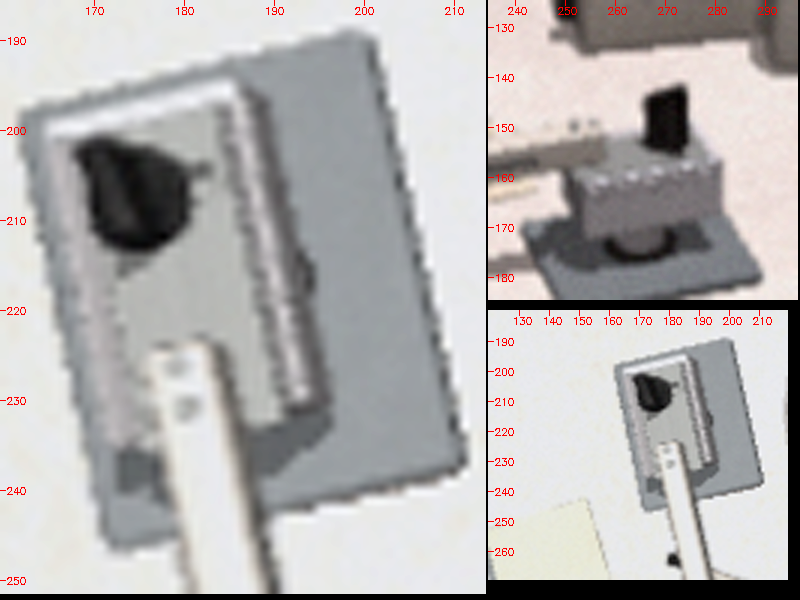

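Run:
```python
from h import *
t=cv2.imread("pics/t6.png");s=cv2.imread("pics/s6.png")
P=lambda x,y:(x/9+159.5,y/9+185.5);S=lambda x,y:((x-488)/5+234.5,y/5+124.5)
for a,b in(((100,160),(128,235)),((108,150),(145,235)),((118,150),(150,225))): print(edge(t,P(*b),P(*a),z=.11,w=1.2))
print("side top",edge(s,S(650,94),S(682,86),n="side",z=.12,w=1.5), edge(s,S(650,148),S(680,155),n="side",z=.083,w=1.5))
g=cv2.cvtColor(t,cv2.COLOR_BGR2GRAY); print(g[199:216,166:184])
# collar/wing geometry prediction: wing top corners for yaw options
c=[.5115,.2505]
m=(g<60).astype(np.uint8); m[:195]=0;m[218:]=0;m[:,:165]=0;m[:,184:]=0
M=cv2.moments(m,True); print("blob",M["m10"]/M["m00"],M["m01"]/M["m00"])
```

```text
(np.float64(42.23), np.float32(0.48), [[0.5007, 0.2434], [0.5159, 0.2572]])
(np.float64(26.49), np.float32(0.13), [[0.4978, 0.2418], [0.5205, 0.2532]])
(np.float64(3.34), np.float32(0.55), [[0.5002, 0.2454], [0.5209, 0.2466]])
side top (np.float64(25.89), np.float32(0.25), [[0.5012, 0.2443], [0.522, 0.2544]]) (np.float64(-23.84), np.float32(0.05), [[0.4997, 0.2383], [0.5183, 0.2301]])
[[161 173 175 177 178 180 180 172 160 164 149 140 145 145 143 141 141 142]
 [179 179 181 175 150 139 139 137 144 145 141 139 142 143 144 144 142 142]
 [134 134 122  95  67  59  71  99 128 143 141 139 141 143 142 144 142 142]
 [139 125  75  39  34  32  28  42  53  64  68  99 130 143 144 143 142 143]
 [143 125  65  27  37  39  21  19  19  27  40  49  69 100 131 144 133 137]
 [146 135 116  31  34  37  33  19  15  27  38  37  37  46  79  95  81 105]
 [148 137 125  67  33  39  40  21  19  20  32  34  34  39  51  79  89 108]
 [144 138 131  92  29  38  39  30  17  16  27  35  31  38  35 110 138 133]
 [138 142 130  95  26  33  40  37  18  17  24  30  29  31  34 113 142 136]
 [138 145 132  95  25  31  41  42  24  18  22  28  31  34  37  82 125 141]
 [132 145 137 117  24  30  42  45  39  18  16  20  28  35  36 110 142 143]
 [129 150 138 122  52  26  32  47  45  24  16  20  30  37  38 112 143 144]
 [121 138 140 122  53  26  31  33  32  25  16  18  27  32  85 128 143 144]
 [116 126 142 136 118  47  19  16  15  17  14  11  18  82 126 142 142 143]
 [122 140 144 136 128  93  65  37  20  17  20  48 111 139 140 143 143 144]
 [120 129 148 138 134 130 124  90  83  82  90 120 142 142 142 143 143 144]
 [119 130 150 137 134 131 125  92  91  94 118 143 144 142 140 143 143 144]]
blob 174.45689655172413 207.32758620689654
```

The top view shows the tongue against the stop, with the collar flat at (174.5,207). Both views put the wing at about 26°, which is 13° off the arm and matches the snug stop of about 75°. The robot is clear of everything, so I hand in.

Run:
```python
from h import *
print(arm.sign_off())
```

```text
the job is handed in; nothing more can be done
None
```

The job is handed in: the electrode arm is home against the stop, and the thumbscrew is seated and turned clockwise until snug, its wing about 13° off the arm. In the last few degrees the fingers probably slipped about 9° round the wing at the stop (about 0.1 N m). The robot let go and is clear of everything.

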